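# Clear up the carving place

## Task

Clear up the carving place: lay every gouge from the table in the notched tool rest, one to a notch, with its handle in the wide front notch and its steel shank in the narrow notch behind, so that it sits level and about centred between front and back. Tip the offcuts from the steel tray into the wicker basket and set the empty tray back flat with its whole floor on its cork mat; the stray offcuts on the table go into the basket too. Leave everything else where it stands.

Things in the scene. Friction and masses are not known exactly. Their poses are not given: they have to be found in the camera images.
- gouge1: Wood-carving gouge, dark green handle, 213 mm long, 110 g; may be absent (None). Origin on its long axis at the balance point, x from handle to blade. Octagonal handle 28 mm over flats, x -85 to +25 mm (its axis is 14 mm up when it lies on the table); round steel shank 10 mm thick, x 25 to 105; flat blade up to 18 mm wide to x 128.
- gouge2: Wood-carving gouge, yellow handle, 213 mm long, 110 g; may be absent (None). Origin on its long axis at the balance point, x from handle to blade. Octagonal handle 28 mm over flats, x -85 to +25 mm (its axis is 14 mm up when it lies on the table); round steel shank 10 mm thick, x 25 to 105; flat blade up to 18 mm wide to x 128.
- gouge3: Wood-carving gouge, red handle, 213 mm long, 110 g; may be absent (None). Origin on its long axis at the balance point, x from handle to blade. Octagonal handle 28 mm over flats, x -85 to +25 mm (its axis is 14 mm up when it lies on the table); round steel shank 10 mm thick, x 25 to 105; flat blade up to 18 mm wide to x 128.
- gouge4: Wood-carving gouge, blue handle, 213 mm long, 110 g; may be absent (None). Origin on its long axis at the balance point, x from handle to blade. Octagonal handle 28 mm over flats, x -85 to +25 mm (its axis is 14 mm up when it lies on the table); round steel shank 10 mm thick, x 25 to 105; flat blade up to 18 mm wide to x 128.
- rest: Fixed wooden tool rest, base 160 x 268 x 12 mm, two upright rails along y. Origin under its middle; x from front to rear. Front rail x -57 to -39 mm: four wide 90 degree V notches for handles, bottoms at z 42, rail top 66. Rear rail x 53 to 71: narrow V notches for shanks, bottoms 55, top 69. Pitch 62 mm. Between the rails it is open down to the base, but for end boards at y +-127, 42 high.
- notch1 (a point): Notch pair 1 of 4 of the tool rest: the point where the origin of a well laid gouge comes (on its axis, 62 mm up, between the rails). Same axes as the rest; y = -93 mm on the rest.
- notch2 (a point): Notch pair 2 of 4 of the tool rest: the point where the origin of a well laid gouge comes (on its axis, 62 mm up, between the rails). Same axes as the rest; y = -31 mm on the rest.
- notch3 (a point): Notch pair 3 of 4 of the tool rest: the point where the origin of a well laid gouge comes (on its axis, 62 mm up, between the rails). Same axes as the rest; y = 31 mm on the rest.
- notch4 (a point): Notch pair 4 of 4 of the tool rest: the point where the origin of a well laid gouge comes (on its axis, 62 mm up, between the rails). Same axes as the rest; y = 93 mm on the rest.
- tray: Loose polished steel scoop tray, 0.2 kg, holding the offcuts. Origin under the centre of its floor, +x to its open mouth. Floor 130 (x) x 110 (y) x 4 mm; side walls to z 24, rear wall to z 36. Wooden bar handle behind: x -145 to -65, 18 wide (y), 14 high, axis at z 28; it grips well. The floor is slippery: wood slides off it once tipped 12 to 20 degrees.
- mat: Fixed cork mat, 200 x 170 mm, 3 mm thick: the tray's place. Origin at the centre of its underside.
- basket: Fixed round wicker basket, open on top, 80 mm high; 224 mm inner width at the rim (236 outside, with a braided rim 15 mm thick, top at 88 mm), 164 mm at its flat floor, which is 6 mm thick. Origin at the centre of its underside.
- offcut1: Wooden offcut, a loose block of 34 x 38 x 26 mm (x, y, z), 22 g, may be absent (None). Origin at the centre of its underside as it lies in the tray at first.
- offcut2: Wooden offcut, a loose block of 30 x 40 x 30 mm (x, y, z), 22 g, may be absent (None). Origin at the centre of its underside as it lies in the tray at first.
- offcut3: Wooden offcut, a loose block of 36 x 30 x 24 mm (x, y, z), 22 g, may be absent (None). Origin at the centre of its underside as it lies in the tray at first.
- offcut4: Wooden offcut, a loose block of 34 x 34 x 28 mm (x, y, z), 22 g, may be absent (None). Origin at the centre of its underside as it lies in the tray at first.
- offcut5: Wooden offcut, a loose block of 28 x 44 x 24 mm (x, y, z), 22 g, may be absent (None). Origin at the centre of its underside as it lies in the tray at first.
- offcut6: Wooden offcut, a loose block of 38 x 32 x 30 mm (x, y, z), 22 g, may be absent (None). Origin at the centre of its underside as it lies on the table at first.
- offcut7: Wooden offcut, a loose block of 32 x 42 x 26 mm (x, y, z), 22 g, may be absent (None). Origin at the centre of its underside as it lies on the table at first.
- brush_mug: Blue mug with brushes, 80 mm wide, 160 mm tall with brushes; not to be disturbed. Origin under its centre.
- egg_cup: Painted egg in a wooden egg cup, 48 mm wide, 83 mm tall; not to be disturbed. Origin under its centre.
- varnish: Amber jar of varnish, 56 mm wide, 130 mm tall; not to be disturbed. Origin under its centre.
- sanding_block: Cork sanding block, 100 x 60 x 32 mm; not to be disturbed. Origin under its centre.
- mallet: Wooden mallet lying on the table: head 45 x 105 x 60 mm, 24 mm thick handle 200 mm long along -x; not to be disturbed. Origin under the head.

How it is judged (in metres and radians):
On the way:
1. the tray is held tipped, at least 17 degrees, above the basket (its centre within 190 mm of the basket's, 60 mm up) (angle between tray's own z axis and vertical above 0.3 rad and height (world z) of tray above 0.06 m and horizontal distance between tray and basket below 0.19 m), for 0.1 s.
At the end, for the whole second after the job is handed in: Every gouge present lies still and level (4 degrees) in a notch pair, its origin within 30 mm along, 8 mm sideways and 6 mm in height of the notch point; every offcut present lies in the basket; the tray stands flat on the mat, centre within 46 mm of the mat's; nothing else disturbed (((x of gouge1 in the frame of notch1 between -0.03 and 0.03 m and y of gouge1 in the frame of notch1 between -0.008 and 0.008 m and z of gouge1 in the frame of notch1 between -0.006 and 0.006 m) or (x of gouge1 in the frame of notch2 between -0.03 and 0.03 m and y of gouge1 in the frame of notch2 between -0.008 and 0.008 m and z of gouge1 in the frame of notch2 between -0.006 and 0.006 m) or (x of gouge1 in the frame of notch3 between -0.03 and 0.03 m and y of gouge1 in the frame of notch3 between -0.008 and 0.008 m and z of gouge1 in the frame of notch3 between -0.006 and 0.006 m) or (x of gouge1 in the frame of notch4 between -0.03 and 0.03 m and y of gouge1 in the frame of notch4 between -0.008 and 0.008 m and z of gouge1 in the frame of notch4 between -0.006 and 0.006 m)) and angle between gouge1's own x axis and vertical between 1.5008 and 1.6408 rad and angle between the x axis of each of gouge1, gouge2, gouge3, gouge4 and the x axis of rest, either way round below 0.12 rad and linear speed of each of gouge1, gouge2, gouge3, gouge4, tray below 0.02 m/s and ((x of gouge2 in the frame of notch1 between -0.03 and 0.03 m and y of gouge2 in the frame of notch1 between -0.008 and 0.008 m and z of gouge2 in the frame of notch1 between -0.006 and 0.006 m) or (x of gouge2 in the frame of notch2 between -0.03 and 0.03 m and y of gouge2 in the frame of notch2 between -0.008 and 0.008 m and z of gouge2 in the frame of notch2 between -0.006 and 0.006 m) or (x of gouge2 in the frame of notch3 between -0.03 and 0.03 m and y of gouge2 in the frame of notch3 between -0.008 and 0.008 m and z of gouge2 in the frame of notch3 between -0.006 and 0.006 m) or (x of gouge2 in the frame of notch4 between -0.03 and 0.03 m and y of gouge2 in the frame of notch4 between -0.008 and 0.008 m and z of gouge2 in the frame of notch4 between -0.006 and 0.006 m)) and angle between gouge2's own x axis and vertical between 1.5008 and 1.6408 rad and ((x of gouge3 in the frame of notch1 between -0.03 and 0.03 m and y of gouge3 in the frame of notch1 between -0.008 and 0.008 m and z of gouge3 in the frame of notch1 between -0.006 and 0.006 m) or (x of gouge3 in the frame of notch2 between -0.03 and 0.03 m and y of gouge3 in the frame of notch2 between -0.008 and 0.008 m and z of gouge3 in the frame of notch2 between -0.006 and 0.006 m) or (x of gouge3 in the frame of notch3 between -0.03 and 0.03 m and y of gouge3 in the frame of notch3 between -0.008 and 0.008 m and z of gouge3 in the frame of notch3 between -0.006 and 0.006 m) or (x of gouge3 in the frame of notch4 between -0.03 and 0.03 m and y of gouge3 in the frame of notch4 between -0.008 and 0.008 m and z of gouge3 in the frame of notch4 between -0.006 and 0.006 m)) and angle between gouge3's own x axis and vertical between 1.5008 and 1.6408 rad and ((x of gouge4 in the frame of notch1 between -0.03 and 0.03 m and y of gouge4 in the frame of notch1 between -0.008 and 0.008 m and z of gouge4 in the frame of notch1 between -0.006 and 0.006 m) or (x of gouge4 in the frame of notch2 between -0.03 and 0.03 m and y of gouge4 in the frame of notch2 between -0.008 and 0.008 m and z of gouge4 in the frame of notch2 between -0.006 and 0.006 m) or (x of gouge4 in the frame of notch3 between -0.03 and 0.03 m and y of gouge4 in the frame of notch3 between -0.008 and 0.008 m and z of gouge4 in the frame of notch3 between -0.006 and 0.006 m) or (x of gouge4 in the frame of notch4 between -0.03 and 0.03 m and y of gouge4 in the frame of notch4 between -0.008 and 0.008 m and z of gouge4 in the frame of notch4 between -0.006 and 0.006 m)) and angle between gouge4's own x axis and vertical between 1.5008 and 1.6408 rad and horizontal distance between each of offcut1, offcut2, offcut3, offcut4, offcut5, offcut6, offcut7 and basket below 0.105 m and height (world z) of each of offcut1, offcut2, offcut3, offcut4, offcut5, offcut6, offcut7 below 0.085 m and horizontal distance between tray and mat below 0.046 m and angle between tray's own z axis and vertical below 0.06 rad and height (world z) of tray below 0.01 m); the robot touches nothing.
It fails at once if the brush mug is pushed more than 40 mm or knocked over (distance of brush_mug from where it was at the start of the episode above 0.04 m or angle between brush_mug's own z axis and vertical above 0.6 rad).
It fails at once if the egg cup is pushed more than 40 mm or knocked over (distance of egg_cup from where it was at the start of the episode above 0.04 m or angle between egg_cup's own z axis and vertical above 0.6 rad).
It fails at once if the varnish is pushed more than 40 mm or knocked over (distance of varnish from where it was at the start of the episode above 0.04 m or angle between varnish's own z axis and vertical above 0.6 rad).
It fails at once if the sanding block is pushed more than 40 mm or knocked over (distance of sanding_block from where it was at the start of the episode above 0.04 m or angle between sanding_block's own z axis and vertical above 0.6 rad).
It fails at once if the mallet is pushed more than 40 mm or knocked over (distance of mallet from where it was at the start of the episode above 0.04 m or angle between mallet's own z axis and vertical above 0.6 rad).
Of gouge1, gouge2, gouge3, gouge4 only 3 to 4 are there at a start; the rules pass over those that are not, and their reading is None.
Of offcut1, offcut2, offcut3, offcut4, offcut5 only 3 to 5 are there at a start; the rules pass over those that are not, and their reading is None.
Of offcut6, offcut7 only 1 to 2 are there at a start; the rules pass over those that are not, and their reading is None.
At some moment in a run one of gouge1, gouge2, gouge3, gouge4 may be knocked a few centimetres aside while the robot is not near it.
It also fails if it takes over 210 s, if anything falls off the work surface, if the arm or the gripper's body presses on something with over 40 N, if the wrist force passes 120 N, or if a joint passes its speed limit or range.

## Robot

A 6-joint arm with a two-finger parallel gripper is mounted at the origin on the work surface. World frame = base frame: x ahead of the robot, y to its left, z up, the work surface at z = 0. Lengths are in mm, angles in rad, forces in N, time in s.
With the tool pointing down it reaches from about 275 to 750 mm from the base axis. Payload 10.2 kg.
Tool frame: the origin (TCP) lies at the very end of the fingers, on their centre line; the grasp point (between the pads) lies 19 mm behind it; z points along the fingers, y is the line along which they close (so a half turn about z gives the same grasp; the last joint's range is limited). The gripper opens to 85 mm and grips with 20 to 120 N. Pads are 22 mm wide; open, the fingers measure 114 mm over their backs; the gripper's body (76 mm by 85 mm) begins 54 mm behind the grasp point. The pads swing forward as they close: fully open they stand 13 mm farther back than shut.
Start: joints at [-1.439, 0.313, 1.498, -0, 1.331, -0.223], TCP at [182.374, -492.312, 231.294] pointing down, gripper open.
Joint ranges: [-2.94, 2.94], [-0.97, 2.17], [0.19, 2.56], [-1.23, 4.37], [0.02, 3.11], [-2.88, 2.88]. Speed limits (rad/s): [2.39, 2.39, 3.01, 3.14, 3.14, 3.14].

## Interface

Orientations are given as a unit quaternion [w, x, y, z].
In Python, from rig import ctrl gives the robot as it stands.
- The arm moves only by the tool step_arm, never from a script. Its argument "increments" is a list of rows, each a list of 3 entries, a list of its own where there are three numbers: the shift along the tool's x, y, z in cm, then the turn, a rotation vector about the tool's x, y, z in degrees, then the opening in per cent of the stroke, from 0 (shut) to 100 (fully open). A call has 1 to 8 rows; each row is the pose to reach, as a shift and turn from the pose commanded when the call began, along the tool's axes at that moment; what a row does not reach only later rows make up. A row lasts 1/8 s, in which the tool goes at most 62.5 mm and 10.7 degrees, less where a joint would pass 70% of its speed; a pose out of reach is approached as far as the arm can. A call with a gripper value outside its range is refused whole. The fingers move at their own pace and stop on an object; "squeeze" is the grip in N (left out, the last holds). Time passes only in rows, so rows that repeat a pose let the fingers close. It gives the time, the measured TCP pose, the force, the opening and the grip force at its end, in the units of the state.
- ctrl.sense(): the state, without advancing time (a new reading comes with each control period).
- ctrl.capture(name): name is "scene" or "top"; returns a dict with "img" (480x640x3 uint8, red, green, blue), "fx", "fy", "cx", "cy" (pixels), "extrinsics" (4x4, takes a point from camera to world coordinates). Camera axes: x right, y down, z forward; pixel columns grow to the right and rows downward; lengths in mm; the calibration is good to about 2 mm. A picture is of the moment at which its call begins. There is no depth.
- ctrl.finish_job(): hands the job in; it is judged then, once.
The state is a dict: "time_s": time; "joints": joint angles; "dq": joint speeds; "tau": joint torques, N m; "eef_pos": TCP position; "ee_rot": TCP orientation; "force": force on the tool from outside, world axes, zero at the start; "wrist_torque": the same for the moment, N m; "grip_width": opening from 0.0 (shut) to 1.0 (fully open); "grip_force": force on a finger pad.
Only numpy, scipy, OpenCV 4.12 (cv2) and the standard library are available. Lean on these libraries where they do the work, as an engineer would, in place of code of your own. Each camera call takes 0.05 s, during which the arm holds its last target. There are 200 camera calls.

## Working session

There is one attempt and no reset: what is moved stays moved. The work goes in short steps, Python scripts to look and compute and a tool call to move; the robot and the scene stay as the last step left them, time stands still between calls to the robot, and variables do not carry over. Pictures are saved under pics/ and viewed, at most 14 in all, crops included, and the job is handed in when it is done.

Besides the shell and the picture viewer there is one more tool, called after "Call:" as name(argument=value, ...), one argument or row to a line, values as JSON. step_arm: Moves the arm, as the interface text tells. Its arguments: {"type":"object","properties":{"increments":{"type":"array"},"squeeze":{"type":"number"}},"required":["increments"]}

```bash
ls; mkdir -p pics
python3 - <<'E'
from rig import ctrl
import cv2,numpy as np
s=ctrl.sense();print(s)
for n in("top","scene"):
    c=ctrl.capture(n);cv2.imwrite(f"pics/{n}0.png",c["img"][:,:,::-1]);print(n,c["fx"],c["fy"],c["cx"],c["cy"],np.round(c["extrinsics"],4).tolist())
E
```

```text
pics
{'time_s': 0.0, 'joints': array([-1.43940308e+00,  3.13453050e-01,  1.49846558e+00,  6.49920766e-05,
        1.33098869e+00, -2.23409552e-01]), 'dq': array([-2.56911574e-03, -6.47125787e-04, -1.59578933e-03, -6.99748080e-04,
        8.46407737e-05,  7.84368840e-04]), 'tau': array([ 1.50147051e-03, -4.12263429e+01, -2.59741652e+01, -9.60802731e-05,
        4.14840120e-03, -7.87096809e-06]), 'eef_pos': array([ 182.35214812, -492.03497764,  230.72278874]), 'ee_rot': array([-6.55182788e-04,  9.84306749e-01,  1.76464700e-01,  6.17595099e-05]), 'force': array([ 0.10811129,  0.53946396, -0.62200284]), 'wrist_torque': array([ 0.00209898, -0.0268445 ,  0.00309717]), 'grip_force': 0.0, 'grip_width': 1.0000238750668875}
top 550.5836475995009 550.5836475995009 327.8826077707534 232.59925121612795 [[0.0128, -0.9908, 0.1349, 336.8986], [-0.9999, -0.0142, -0.009, -11.1402], [0.0108, -0.1348, -0.9908, 1550.7118], [0.0, 0.0, 0.0, 1.0]]
scene 492.66627598129037 492.66627598129037 314.9207832749815 233.66201647705503 [[0.7192, 0.418, -0.555, 1159.8267], [0.6945, -0.4091, 0.5918, -685.5728], [0.0203, -0.8111, -0.5846, 742.3369], [0.0, 0.0, 0.0, 1.0]]
```

View pics/top0.png

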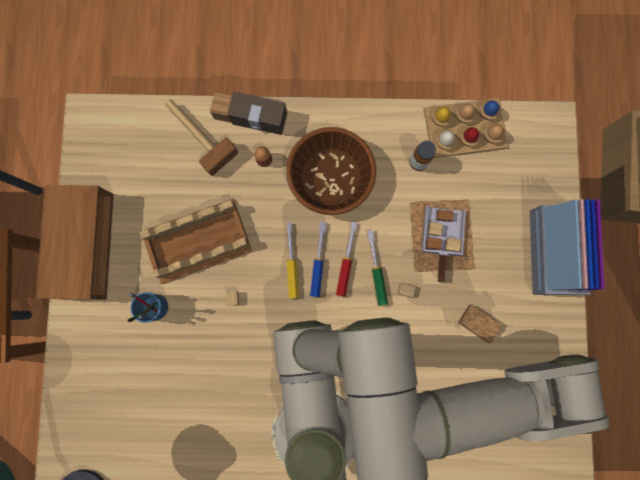

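View pics/scene0.png

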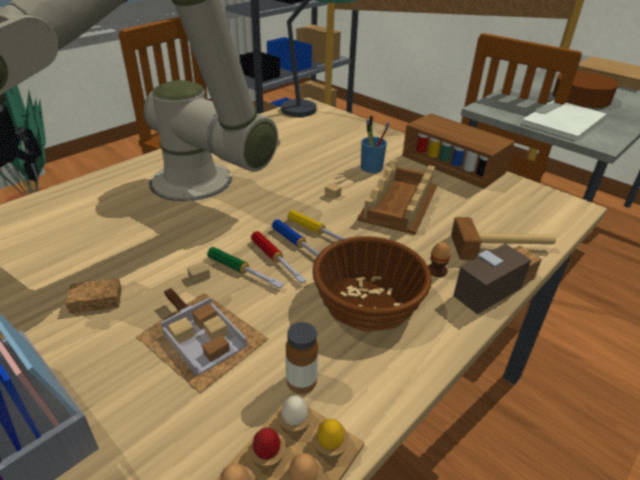

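The top view shows 4 gouges with blades toward +x: yellow (292,265), blue (318,260), red (347,260) and green (377,268). The stray offcuts are at (232,297) and (408,290), the tray is on its mat at (443,232), the basket is at (331,170) and the rest is at (197,240).

```bash
cat > h.py <<'E'
import cv2,numpy as np
from scipy.spatial.transform import Rotation as R
from rig import ctrl
def cap(n="top",f=None):
    c=ctrl.capture(n)
    if f: cv2.imwrite(f"pics/{f}.png",c["img"][:,:,::-1])
    return c
def world(c,uv,z=0):
    uv=np.atleast_2d(np.array(uv,float)); d=np.c_[(uv[:,0]-c["cx"])/c["fx"],(uv[:,1]-c["cy"])/c["fy"],np.ones(len(uv))]
    E=np.array(c["extrinsics"]); d=d@E[:3,:3].T; o=E[:3,3]
    return o+d*((np.broadcast_to(z,len(uv))-o[2])/d[:,2])[:,None]
def pix(c,p):
    E=np.array(c["extrinsics"]); q=(np.atleast_2d(p)-E[:3,3])@E[:3,:3]
    return np.c_[q[:,0]/q[:,2]*c["fx"]+c["cx"],q[:,1]/q[:,2]*c["fy"]+c["cy"]]
def zoom(c,x,y,w,h,k): 
    return cv2.resize(c["img"][y:y+h,x:x+w,::-1],None,fx=k,fy=k,interpolation=cv2.INTER_CUBIC)
def gouges(c,z=14):
    """handle centre, axis yaw from the handle mask + blade direction; origin = handle centre + 30mm"""
    hsv=cv2.cvtColor(c["img"],cv2.COLOR_RGB2HSV); out={}
    for n,(lo,hi) in dict(yellow=((22,170,110),(32,255,255)),blue=((100,150,60),(125,255,255)),red=((0,200,60),(5,255,255)),green=((50,100,20),(85,255,160))).items():
        m=cv2.inRange(hsv,lo,hi)
        if n=="red": m|=cv2.inRange(hsv,(174,200,60),(180,255,255))
        k,l,s,ce=cv2.connectedComponentsWithStats(m)
        # candidates: area 150..700, elongated
        for i in range(1,k):
            if s[i,4]<120 or s[i,4]>800: continue
            v,u=np.nonzero(l==i); w=world(c,np.c_[u,v],z)[:,:2]
            mu=w.mean(0); ev,V=np.linalg.eigh(np.cov((w-mu).T)); a=V[:,1]; a=a*np.sign(a[0]+1e-9)
            L=np.ptp((w-mu)@a); W=np.ptp((w-mu)@V[:,0])
            if 60<L<150 and W<50:
                out.setdefault(n,[]).append((mu.round(1).tolist(),round(float(np.degrees(np.arctan2(a[1],a[0]))),1),round(L),round(W),int(s[i,4])))
    return out
E
python3 - <<'E'
from h import *
c=cap()
a=zoom(c,135,190,125,100,4); b=zoom(c,400,190,80,100,4)
cv2.imwrite("pics/z1.png",np.hstack([a,b])[:, :800])
for k,v in gouges(c).items(): print(k,v)
E
```

```text
yellow [([414.7, 73.0], 5.0, 101, 25, 320)]
blue [([418.3, 5.4], -5.7, 97, 23, 281)]
green [([397.3, -170.9], 10.2, 99, 25, 310)]
```

View pics/z1.png

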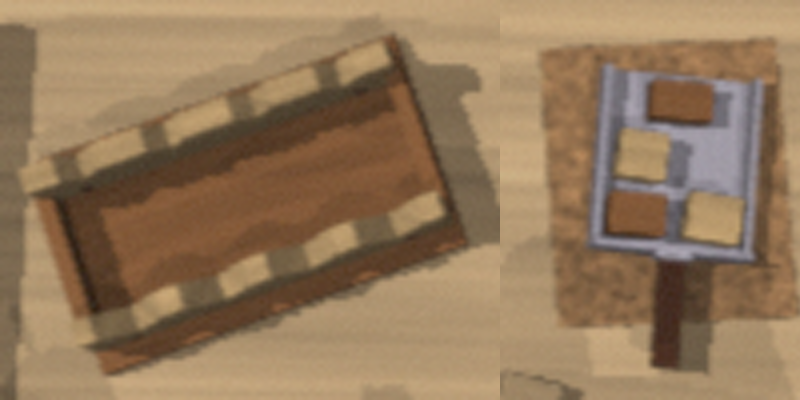

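The crop shows the rest's narrow-notch (rear) rail on the far side and its wide-notch front rail toward the robot. The tray holds 4 offcuts, and its bar handle points toward the robot.

```bash
cat >> h.py <<'E'
def go(p,yaw,p0,q0):
    """increments (cm, deg) from commanded pose p0,q0(xyzw Rotation) to TCP p, tool down with x at yaw deg"""
    T=R.from_euler('z',yaw,degrees=True)*R.from_quat([1,0,0,0])
    return (q0.inv().apply(np.array(p)-p0)/10).round(2), (q0.inv()*T).as_rotvec(degrees=True).round(1)
E
sed -i 's/red=((0,200,60),(5,255,255))/red=((0,190,50),(6,255,255))/; s/if 60<L<150/if 60<L<170/' h.py
python3 - <<'E'
from h import *
from scipy.optimize import least_squares
c=cap()
def fit(P,uv,x0):
    P=np.array(P,float);uv=np.array(uv,float)
    def f(x): 
        W=P.copy(); W[:,:2]=P[:,:2]@R.from_euler('z',x[2]).as_matrix()[:2,:2].T+x[:2]
        return (pix(c,W)-uv).ravel()
    s=least_squares(f,x0,loss='soft_l1'); return s.x[:2].round(1),np.degrees(s.x[2]).round(2),f(s.x).reshape(-1,2).round(1).tolist()
z=lambda u,v:(135+u/4,190+v/4)
ys=[-93,-31,31,93]
print("rest",fit([(-80,-134,0),(-80,134,0),(71,-134,69)]+[(-48,y,52) for y in ys]+[(62,y,62) for y in ys],
 [z(467,245),z(108,375),z(394,36),z(375,230),z(288,255),z(203,287),z(117,318),z(322,78),z(238,105),z(152,133),z(62,172)],[430,340,.35]))
t=lambda u,v:(400+(u-500)/4,190+v/4)
print("tray",fit([(-65,55,39),(-65,-55,39),(65,55,27),(65,-55,27),(-145,0,38)],[t(590,248),t(755,262),t(605,65),t(763,82),t(665,365)],[470,-310,0]))
print("mat",fit([(100,85,3),(100,-85,3),(-100,-85,3),(-100,85,3)],[t(543,50),t(775,38),t(785,315),t(556,325)],[470,-310,0]))
# basket from rim circle
print("basket rim",world(c,[(331,129),(331,213),(288,170),(376,170)],88).round(0).tolist())
print("off",world(c,[(232,297),(408,290)],26).round(0).tolist(),"misc egg,varn,mallet,mug",world(c,[(263,157),(424,155),(217,156),(150,308),(482,322)],30).round(0).tolist())
for k,v in gouges(c).items(): print(k,v)
# red check
print(cv2.cvtColor(c["img"],cv2.COLOR_RGB2HSV)[270:290:4,344])
cv2.imwrite("pics/z2.png",np.hstack([zoom(c,215,280,35,35,10),zoom(c,390,275,35,35,10)]))
E
```

```text
rest (array([511.5, 347.4]), np.float64(21.0), [[-1.7, 2.4], [-2.6, 2.9], [-4.9, 0.6], [0.8, -1.4], [1.0, 0.1], [0.6, -0.0], [0.3, 0.1], [0.4, -1.3], [-0.1, -0.4], [-0.2, 0.4], [0.5, -1.6]])
tray (array([ 553.7, -350.7]), np.float64(714.84), [[1.1, -0.6], [-0.5, 0.1], [0.2, -0.1], [-0.4, -0.3], [-0.1, 1.2]])
mat (array([ 545. , -348.2]), np.float64(2.71), [[-1.0, -1.0], [0.1, 0.1], [2.5, 0.5], [-0.4, 0.1]])
basket rim [[824.0, -29.0, 88.0], [589.0, -32.0, 88.0], [706.0, 86.0, 88.0], [710.0, -153.0, 88.0]]
off [[362.0, 236.0, 26.0], [388.0, -248.0, 26.0]] misc egg,varn,mallet,mug [[758.0, 162.0, 30.0], [771.0, -296.0, 30.0], [759.0, 292.0, 30.0], [329.0, 457.0, 30.0], [303.0, -450.0, 30.0]]
yellow [([414.5, 73.0], 5.2, 101, 25, 319)]
blue [([417.7, 5.3], -5.2, 97, 23, 283)]
green [([396.9, -171.0], 10.2, 99, 24, 309)]
[[179 192 146]
 [178 193 145]
 [179 187 146]
 [178 201 141]
 [179 187 124]]
```

View pics/z2.png

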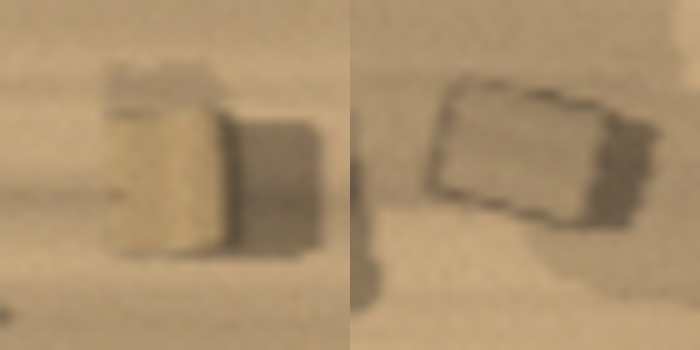

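```bash
sed -i 's/(174,200,60)/(172,150,50)/' h.py
cat > goto.py <<'E'
import sys
from h import *
s=ctrl.sense(); q=s["ee_rot"]; q0=R.from_quat([q[1],q[2],q[3],q[0]])
a=list(map(float,sys.argv[1:]))
for i in range(0,len(a),4): print(*go(a[i:i+3],a[i+3],s["eef_pos"],q0))
E
python3 - <<'E'
from h import *
from scipy.optimize import minimize
c=cap(); g=cv2.GaussianBlur(cv2.cvtColor(c["img"],cv2.COLOR_RGB2GRAY),(0,0),.6).astype(np.float32)
pts=[];w=[]
for x0,d,zb in((-48,24,42),(62,14,55)):
  for y in(-93,-31,31,93):
    for dx in(-6,0,6):
      for t in np.linspace(.1,.9,7):
        for sg in(1,-1): pts.append((x0+dx,y+sg*t*d,zb+t*d)); w.append(-sg)
  top={42:66,55:69}[zb]
P=np.array(pts);w=np.array(w)
def f(x):
    W=P.copy();W[:,:2]=P[:,:2]@R.from_euler('z',x[2],degrees=True).as_matrix()[:2,:2].T+x[:2]
    uv=pix(c,W).astype(np.float32); v=cv2.remap(g,uv[:,0],uv[:,1],cv2.INTER_LINEAR).ravel(); return -(v*w).mean()
best=min(((f((511+a,347+b,21+t)),511+a,347+b,21+t) for a in range(-24,25,2) for b in range(-24,25,2) for t in(-2,-1,0,1,2)))
r=minimize(f,best[1:],method="Nelder-Mead"); print(best,r.x.round(1),r.fun)
x=r.x
W=[(-80,-134,0),(-80,134,0),(80,-134,12),(-48,-134,66),(62,-134,69)]
W=np.array(W,float);W[:,:2]=W[:,:2]@R.from_euler('z',x[2],degrees=True).as_matrix()[:2,:2].T+x[:2]
print(((pix(c,W)-[135,190])*4).round(0).tolist())
Wn=np.array([(0,y) for y in(-93,-31,31,93)])@R.from_euler('z',x[2],degrees=True).as_matrix()[:2,:2].T+x[:2];print(Wn.round(1).tolist())
print(gouges(c))
E
python3 goto.py 449.5 -341.5 120 -5.2 449.5 -341.5 18 -5.2
```

```text
(np.float64(-20.232689267113095), 515, 339, 21) [514.9 338.6  20.7] -20.439098539806547
[[473.0, 251.0], [109.0, 381.0], [398.0, 38.0], [445.0, 198.0], [393.0, 47.0]]
[[547.7, 251.6], [525.9, 309.6], [504.0, 367.6], [482.1, 425.6]]
{'yellow': [([414.7, 73.1], 4.8, 101, 25, 321)], 'blue': [([417.9, 5.4], -5.6, 97, 23, 279)], 'red': [([420.8, -70.4], -10.5, 96, 22, 241)], 'green': [([397.2, -170.6], 10.1, 99, 24, 304)]}
[30.28 -4.85 11.11] [-0.  -0.  25.5]
[30.28 -4.84 21.31] [-0.  -0.  25.5]
```

Call:
step_arm(
  increments=[
    [[30.3,-4.85,11.1],[0,0,25.5],60],
    [[30.3,-4.85,11.1],[0,0,25.5],60],
    [[30.3,-4.85,11.1],[0,0,25.5],60],
    [[30.3,-4.85,11.1],[0,0,25.5],60],
    [[30.3,-4.85,11.1],[0,0,25.5],60],
    [[30.3,-4.85,11.1],[0,0,25.5],60],
    [[30.3,-4.85,11.1],[0,0,25.5],60],
  ],
)

```text
time_s: 1.12
eef_pos: [450.3, -340.4, 119.5]
ee_rot: [-0.001, 0.999, -0.044, -0.001]
force: [0.1, -0.0, -0.1]
grip_width: 0.605
grip_force: 0.0
```

Call:
step_arm(
  increments=[
    [[0,0,5],[0,0,0],60],
    [[0,0,8],[0,0,0],60],
    [[0,0,10.2],[0,0,0],60],
    [[0,0,10.2],[0,0,0],60],
    [[0,0,10.2],[0,0,0],0],
    [[0,0,10.2],[0,0,0],0],
    [[0,0,10.2],[0,0,0],0],
    [[0,0,10.2],[0,0,0],0],
  ],
  squeeze=100,
)

```text
time_s: 2.12
eef_pos: [450.0, -342.1, 19.8]
ee_rot: [0.001, 0.999, -0.045, 0.001]
force: [-2.2, 0.7, 7.0]
grip_width: 0.181
grip_force: 97.4
```

Call:
step_arm(
  increments=[
    [[0,0,0],[0,0,0],0],
    [[0,0,-1],[0,0,0],0],
    [[0,0,-2],[0,0,0],0],
    [[0,0,-4],[0,0,0],0],
    [[0,0,-4],[0,0,0],0],
  ],
)

```text
time_s: 2.75
eef_pos: [450.2, -342.2, 59.9]
ee_rot: [0.001, 0.999, -0.045, 0.001]
force: [-0.2, -0.2, -3.7]
grip_width: 0.185
grip_force: 97.7
```

Run:
```python
from h import *
c=cap(); d=cap("scene")
cv2.imwrite("pics/t1.png",np.hstack([zoom(c,390,180,100,120,4),zoom(d,130,200,120,160,3)]))
```

```text
(no output)
```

View pics/t1.png

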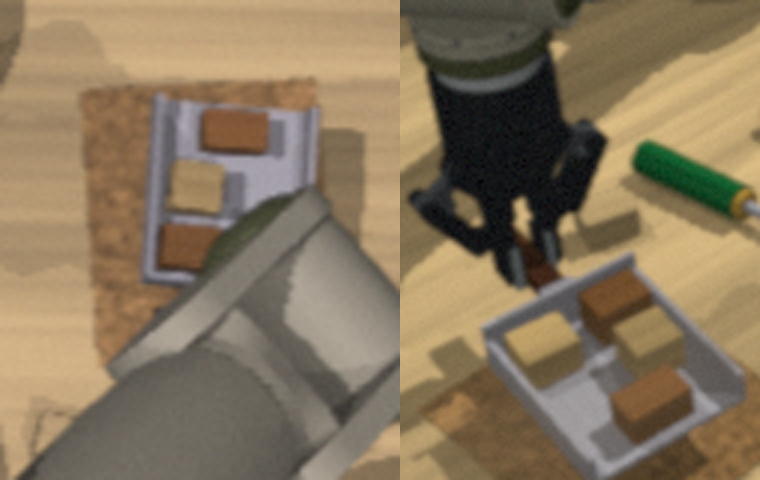

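Call:
step_arm(
  increments=[
    [[0,0,-2],[0,0,0],0],
    [[0,0,-5],[0,0,0],0],
    [[0.2,-1,-9],[0,0,0],0],
    [[0.5,-3,-13],[0,0,0],0],
    [[0.9,-6,-16],[0,0,0],0],
    [[1.4,-9.5,-18],[0,0,0],0],
    [[2,-13.5,-18],[0,0,0],0],
    [[2.6,-17.5,-18],[0,0,0],0],
  ],
)

```text
time_s: 3.85
eef_pos: [491.2, -168.3, 237.6]
ee_rot: [-0.0, 0.999, -0.045, -0.001]
force: [0.4, -0.6, -2.9]
grip_width: 0.18
grip_force: 97.9
```

Call:
step_arm(
  increments=[
    [[0.6,-4,0],[0,0,0],0],
    [[1.2,-8,0],[0,0,0],0],
    [[1.8,-11,0],[0,0,0],0],
    [[2.4,-13,0],[0,0,0],0],
    [[2.8,-14.4,0],[0,0,0],0],
    [[3.2,-15.1,0],[0,0,0],0],
    [[3.5,-15.2,0],[0,0,0],0],
    [[3.5,-15.2,0],[0,0,0],0],
  ],
)

```text
time_s: 4.85
eef_pos: [540.0, -21.9, 238.1]
ee_rot: [0.0, 0.999, -0.045, -0.0]
force: [-0.8, 0.5, -2.5]
grip_width: 0.187
grip_force: 97.9
```

Run:
```python
from h import *
s=ctrl.sense();print(s["joints"].round(2),s["eef_pos"].round(1),s["grip_force"])
c=cap(); d=cap("scene")
cv2.imwrite("pics/t2.png",np.hstack([zoom(c,260,120,140,140,3),zoom(d,220,80,180,210,2)]))
print(gouges(c))
```

```text
[-0.26  0.34  1.44 -0.    1.36  1.4 ] [540.  -21.9 238.1] 97.90180921554565
{'red': [([414.9, -70.8], -14.1, 97, 24, 202)], 'green': [([396.8, -170.8], 10.2, 99, 24, 306)]}
```

View pics/t2.png

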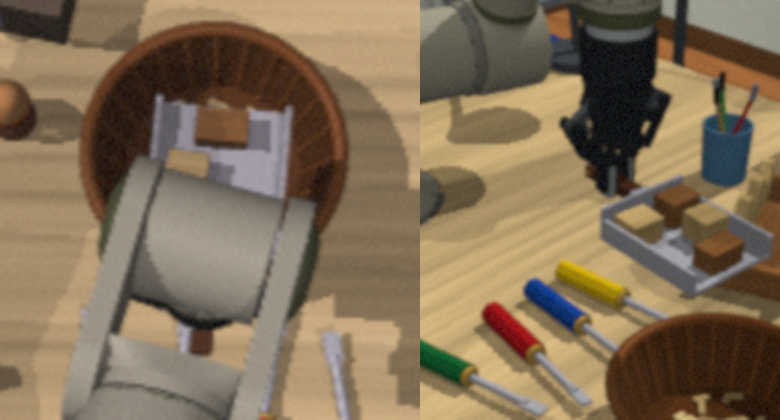

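Call:
step_arm(
  increments=[
    [[0,0,0],[0,-6,0],0],
    [[0,0,0],[0,-12,0],0],
    [[0,0,0],[0,-18,0],0],
    [[0,0,0],[0,-24,0],0],
    [[0,0,0],[0,-30,0],0],
    [[0.5,0,0],[0,-36,0],0],
    [[1,0,0],[0,-42,0],0],
    [[1,0,0],[0,-42,0],0],
  ],
)

```text
time_s: 5.95
eef_pos: [550.3, -22.8, 236.3]
ee_rot: [-0.016, 0.932, -0.042, -0.359]
force: [0.2, 0.3, -3.4]
grip_width: 0.186
grip_force: 98.1
```

Call:
step_arm(
  increments=[
    [[0,0,0],[0,0,0],0],
    [[0,0,0],[0,0,0],0],
    [[0,0,0],[0,0,0],0],
    [[0,0,0],[0,0,0],0],
  ],
)

```text
time_s: 6.45
eef_pos: [549.8, -22.3, 238.7]
ee_rot: [-0.016, 0.933, -0.042, -0.358]
force: [0.2, 1.0, -1.5]
grip_width: 0.187
grip_force: 98.1
```

Run:
```python
from h import *
d=cap("scene"); c=cap()
cv2.imwrite("pics/t3.png",np.hstack([zoom(c,260,120,140,140,3),zoom(d,270,100,180,210,2)]))
```

```text
(no output)
```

View pics/t3.png

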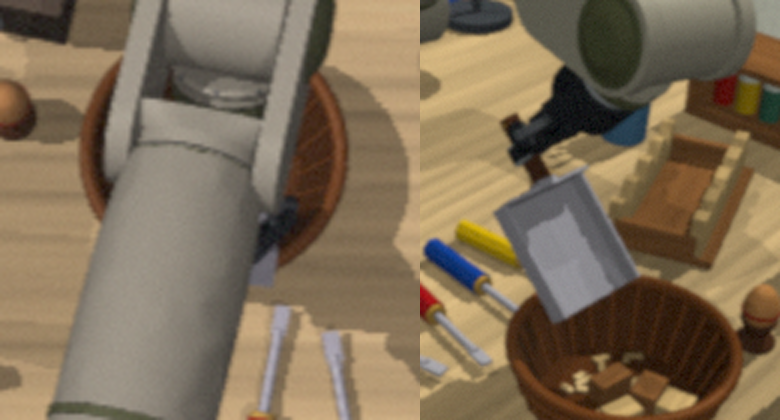

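The tray is empty and all four blocks are in the basket, so I'm returning the tray.

Call:
step_arm(
  increments=[
    [[0,0,0],[0,10,0],0],
    [[0,0,0],[0,20,0],0],
    [[0,0,0],[0,30,0],0],
    [[0,0,0],[0,42,0],0],
    [[0,0,0],[0,42,0],0],
  ],
)

```text
time_s: 7.18
eef_pos: [548.4, -22.0, 239.3]
ee_rot: [0.0, 0.999, -0.045, 0.0]
force: [0.2, 0.8, -2.7]
grip_width: 0.18
grip_force: 98.0
```

Call:
step_arm(
  increments=[
    [[-1,4,0],[0,0,0],0],
    [[-2,9,0],[0,0,0],0],
    [[-3,15,0],[0,0,0],0],
    [[-4,21,0],[0,0,0],0],
    [[-5,27,3],[0,0,0],0],
    [[-6,31,7],[0,0,0],0],
    [[-7,32.8,11],[0,0,0],0],
    [[-7,32.8,13],[0,0,0],0],
  ],
)

```text
time_s: 8.18
eef_pos: [449.2, -343.7, 105.3]
ee_rot: [-0.002, 0.999, -0.046, -0.003]
force: [0.7, -0.1, -1.6]
grip_width: 0.182
grip_force: 98.0
```

```bash
python3 goto.py 450 -342 45 -5.2 450 -342 21 -5.2
```

```text
[ 0.1  -0.15  6.03] [-0.2  0.3 -0.1]
[ 0.11 -0.14  8.43] [-0.2  0.3 -0.1]
```

Call:
step_arm(
  increments=[
    [[0,0,3],[0,0,0],0],
    [[0,0,6],[0,0,0],0],
    [[0,0,7.8],[0,0,0],0],
    [[0,0,7.8],[0,0,0],0],
    [[0,0,7.8],[0,0,0],0],
  ],
)

```text
time_s: 8.8
eef_pos: [451.1, -343.2, 31.3]
ee_rot: [0.0, 0.999, -0.045, 0.0]
force: [-0.4, -0.0, -1.9]
grip_width: 0.185
grip_force: 98.0
```

Call:
step_arm(
  increments=[
    [[0,0,0.5],[0,0,0],0],
    [[0,0,0.9],[0,0,0],0],
    [[0,0,1.1],[0,0,0],0],
    [[0,0,1.1],[0,0,0],0],
  ],
)

```text
time_s: 9.3
eef_pos: [450.7, -342.8, 20.0]
ee_rot: [0.0, 0.999, -0.045, 0.0]
force: [-2.2, 0.7, 4.1]
grip_width: 0.176
grip_force: 98.9
```

Call:
step_arm(
  increments=[
    [[0,0,0],[0,0,0],50],
    [[0,0,0],[0,0,0],50],
    [[0,0,0],[0,0,0],50],
    [[0,0,-2],[0,0,0],50],
    [[0,0,-8],[0,0,0],50],
    [[0,0,-14],[0,0,0],50],
    [[0,0,-14],[0,0,0],50],
  ],
)

```text
time_s: 10.18
eef_pos: [452.0, -344.1, 164.0]
ee_rot: [0.003, 0.999, -0.045, 0.003]
force: [-0.2, -0.1, -0.0]
grip_width: 0.499
grip_force: 0.0
```

```bash
python3 - <<'E'
from h import *
c=cap(); g=gouges(c)
for k,v in g.items():
    (m,y,*_)=v[0]; a=np.radians(y); print(k,v, "origin",(np.array(m)+30*np.array([np.cos(a),np.sin(a)])).round(1))
E
python3 goto.py 426 -165.5 150 10.2 426 -165.5 3 10.2
```

```text
yellow [([426.5, 74.0], 3.5, 83, 26, 253)] origin [456.4  75.8]
red [([421.2, -70.4], -10.3, 98, 21, 247)] origin [450.7 -75.8]
green [([396.8, -170.8], 10.2, 99, 25, 306)] origin [ 426.3 -165.5]
[ -4.1  -17.47   1.04] [  0.2  -0.1 -15.4]
[ -4.14 -17.51  15.74] [  0.2  -0.1 -15.4]
```

Call:
step_arm(
  increments=[
    [[-1.3,-6,3],[0,0,-5],50],
    [[-2.6,-12,6],[0,0,-10],50],
    [[-3.7,-17.6,9],[0,0,-15.4],50],
    [[-3.7,-17.6,9],[0,0,-15.4],50],
    [[-3.7,-17.6,12],[0,0,-15.4],50],
    [[-3.7,-17.6,12],[0,0,-15.4],50],
    [[-3.7,-17.6,12],[0,0,-15.4],50],
  ],
)

```text
time_s: 11.1
eef_pos: [429.9, -164.8, 39.9]
ee_rot: [0.0, 0.996, 0.089, 0.0]
force: [-0.3, -0.6, 0.8]
grip_width: 0.497
grip_force: 0.0
```

```bash
python3 goto.py 430.3 -164.8 3 10.2
```

```text
[0.03 0.01 3.69] [ 0. -0. -0.]
```

Call:
step_arm(
  increments=[
    [[0,0,3],[0,0,0],50],
    [[0,0,3.7],[0,0,0],50],
    [[0,0,3.7],[0,0,0],50],
    [[0,0,3.7],[0,0,0],0],
    [[0,0,3.7],[0,0,0],0],
    [[0,0,3.7],[0,0,0],0],
    [[0,0,3.7],[0,0,0],0],
  ],
  squeeze=60,
)

```text
time_s: 11.98
eef_pos: [430.2, -164.5, 3.5]
ee_rot: [0.001, 0.996, 0.089, 0.001]
force: [-0.9, 1.1, 5.8]
grip_width: 0.306
grip_force: 59.4
```

Call:
step_arm(
  increments=[
    [[0,0,-3],[0,0,0],0],
    [[0,0,-7],[0,0,0],0],
    [[1,-2,-12],[0,0,0],0],
    [[3,-6,-12],[0,0,-2],0],
    [[5,-11,-12],[0,0,-4],0],
    [[8,-17,-12],[0,0,-6],0],
    [[11,-23,-12],[0,0,-8],0],
    [[14,-29,-12],[0,0,-10.5],0],
  ],
)

```text
time_s: 12.98
eef_pos: [512.4, 135.1, 123.1]
ee_rot: [0.0, 0.984, 0.181, 0.001]
force: [1.7, -0.7, -1.0]
grip_width: 0.31
grip_force: 59.7
```

Call:
step_arm(
  increments=[
    [[2.5,-5,0],[0,0,0],0],
    [[4,-8,0],[0,0,0],0],
    [[4,-8,0],[0,0,0],0],
    [[4,-8,0],[0,0,0],0],
  ],
)

```text
time_s: 13.48
eef_pos: [521.0, 221.4, 122.5]
ee_rot: [0.0, 0.984, 0.18, -0.0]
force: [0.6, -0.6, -1.7]
grip_width: 0.31
grip_force: 59.6
```

```bash
python3 goto.py 547.7 251.6 75 20.7 547.7 251.6 52 20.7
```

```text
[ 3.57 -1.88  4.75] [0. 0. 0.]
[ 3.57 -1.88  7.05] [0. 0. 0.]
```

Call:
step_arm(
  increments=[
    [[2,-1,0],[0,0,0],0],
    [[3.6,-1.9,0],[0,0,0],0],
    [[3.6,-1.9,2],[0,0,0],0],
    [[3.6,-1.9,4.5],[0,0,0],0],
    [[3.6,-1.9,4.5],[0,0,0],0],
  ],
)

```text
time_s: 14.1
eef_pos: [547.3, 251.1, 76.1]
ee_rot: [0.0, 0.984, 0.179, -0.002]
force: [0.4, 0.3, -0.3]
grip_width: 0.313
grip_force: 59.6
```

Run:
```python
from h import *
s=ctrl.sense();print(s["eef_pos"].round(1))
d=cap("scene");c=cap()
cv2.imwrite("pics/g1.png",np.hstack([zoom(c,140,180,120,110,4),cv2.resize(zoom(d,340,120,110,147,3)[:440],(330,440))[:, :320]]))
```

```text
[547.3 251.1  76.1]
```

View pics/g1.png

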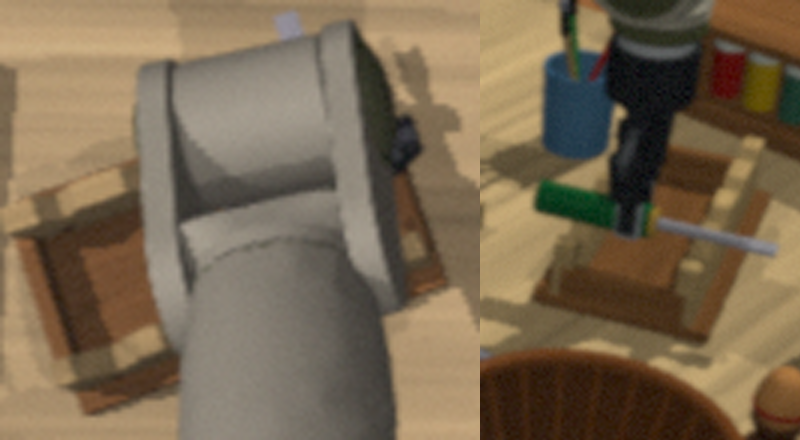

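Call:
step_arm(
  increments=[
    [[0,0,1],[0,0,0],0],
    [[0,0,1.8],[0,0,0],0],
    [[0,0,2.3],[0,0,0],0],
    [[0,0,2.3],[0,0,0],0],
  ],
)

```text
time_s: 14.7
eef_pos: [547.9, 252.6, 54.1]
ee_rot: [-0.0, 0.984, 0.18, -0.0]
force: [0.6, 0.1, -1.0]
grip_width: 0.315
grip_force: 59.6
```

Call:
step_arm(
  increments=[
    [[0,0,0.2],[0,0,0],0],
    [[0,0,0.3],[0,0,0],0],
    [[0,0,0.3],[0,0,0],0],
  ],
)

```text
time_s: 15.08
eef_pos: [548.3, 253.2, 52.9]
ee_rot: [-0.0, 0.984, 0.18, 0.001]
force: [-5.5, 1.7, 11.0]
grip_width: 0.31
grip_force: 61.1
```

Call:
step_arm(
  increments=[
    [[0,0,0],[0,0,0],48],
    [[0,0,0],[0,0,0],48],
    [[0,0,0],[0,0,0],48],
    [[0,0,-3],[0,0,0],48],
    [[0,0,-9],[0,0,0],48],
    [[0,-5,-10],[0,0,0],48],
    [[-6,10,-10],[0,0,10],48],
    [[-12,16,-10],[0,0,20],48],
  ],
)

```text
time_s: 16.08
eef_pos: [516.0, 175.3, 151.2]
ee_rot: [0.0, 1.0, 0.005, 0.0]
force: [1.8, -1.0, 1.0]
grip_width: 0.477
grip_force: 0.0
```

```bash
python3 goto.py 440 -40 150 -10.4
```

```text
[-7.82 21.45  0.12] [ 0. -0. 11.]
```

```bash
cat > look.py <<'E'
from h import *
c=cap()
X0=np.array([514.9,338.6]);y0=np.radians(20.7)
for z in(14,62):
  for k,v in gouges(c,z).items():
    for m,y,L,W,A in v:
        a=np.radians(y);o=np.array(m)+34*np.array([np.cos(a),np.sin(a)])
        r=R.from_euler('z',-y0).as_matrix()[:2,:2]@(o-X0)
        if (z==62)==(abs(r[0])<90 and abs(r[1])<140): print(z,k,"origin",o.round(1),"yaw",y,"L",L,W, "in rest" if z==62 else "",r.round(1) if z==62 else "", round(y-20.7,1) if z==62 else "")
E
python3 look.py; python3 goto.py 454.6 -76.5 40 -10.3
```

```text
14 yellow origin [448.6  75.4] yaw 5.1 L 101 26   
14 blue origin [451.8   2.1] yaw -5.5 L 97 23   
14 red origin [453.5 -76.7] yaw -10.6 L 97 22   
[-5.94 24.54 11.16] [ 0.2  0.1 10.2]
```

Call:
step_arm(
  increments=[
    [[-1.5,6,2],[0,0,3],50],
    [[-3,12,4],[0,0,6],50],
    [[-4.5,18,6],[0,0,10.4],50],
    [[-6,24.5,8],[0,0,10.4],50],
    [[-6,24.5,10],[0,0,10.4],50],
    [[-6,24.5,10],[0,0,10.4],50],
  ],
)

```text
time_s: 16.88
eef_pos: [458.6, -70.7, 50.3]
ee_rot: [-0.0, 0.996, -0.085, -0.001]
force: [-0.3, 0.3, 0.2]
grip_width: 0.499
grip_force: 0.0
```

```bash
python3 goto.py 454.2 -76.6 3 -10.5
```

```text
[-0.32  0.66  4.73] [-0.   0.2  0.7]
```

Call:
step_arm(
  increments=[
    [[-0.3,0.6,2.5],[0,0,0],50],
    [[-0.3,0.6,4.7],[0,0,0],50],
    [[-0.3,0.6,4.7],[0,0,0],50],
    [[-0.3,0.6,4.7],[0,0,0],0],
    [[-0.3,0.6,4.7],[0,0,0],0],
    [[-0.3,0.6,4.7],[0,0,0],0],
    [[-0.3,0.6,4.7],[0,0,0],0],
  ],
)

```text
time_s: 17.75
eef_pos: [456.4, -75.3, 5.7]
ee_rot: [0.0, 0.996, -0.084, 0.001]
force: [-0.3, 4.2, 8.3]
grip_width: 0.308
grip_force: 60.0
```

Call:
step_arm(
  increments=[
    [[0,0,-3],[0,0,0],0],
    [[0,0,-8],[0,0,0],0],
    [[0,-3,-12.5],[0,0,-3],0],
    [[0,-8,-12.5],[0,0,-8],0],
    [[0,-13,-12.5],[0,0,-13],0],
    [[0,-18,-12.5],[0,0,-18],0],
    [[0,-23,-12.5],[0,0,-23],0],
    [[0,-28,-12.5],[0,0,-28],0],
  ],
)

```text
time_s: 18.75
eef_pos: [502.7, 202.4, 130.1]
ee_rot: [0.0, 0.987, 0.161, 0.001]
force: [1.2, -0.6, -0.7]
grip_width: 0.309
grip_force: 59.7
```

```bash
python3 goto.py 525.9 309.6 123 20.7
```

```text
[ 5.61 -9.43  0.71] [ 0.  -0.1 -2.2]
```

Call:
step_arm(
  increments=[
    [[2.5,-4.5,0],[0,0,-2.2],0],
    [[4.5,-8,0],[0,0,-2.2],0],
    [[5.6,-9.4,0],[0,0,-2.2],0],
    [[5.6,-9.4,0],[0,0,-2.2],0],
    [[5.6,-9.4,3],[0,0,-2.2],0],
    [[5.6,-9.4,5],[0,0,-2.2],0],
    [[5.6,-9.4,5],[0,0,-2.2],0],
  ],
)

```text
time_s: 19.62
eef_pos: [525.4, 306.2, 78.5]
ee_rot: [0.0, 0.984, 0.178, -0.001]
force: [0.1, 0.1, -0.4]
grip_width: 0.311
grip_force: 59.7
```

```bash
python3 goto.py 525.9 309.6 55 20.7
```

```text
[ 0.17 -0.3   2.35] [ 0.   0.2 -0.2]
```

Call:
step_arm(
  increments=[
    [[0.1,-0.2,0.8],[0,0,0],0],
    [[0.1,-0.2,1.6],[0,0,0],0],
    [[0.1,-0.2,2.2],[0,0,0],0],
    [[0.1,-0.2,2.3],[0,0,0],0],
    [[0.1,-0.2,2.3],[0,0,0],0],
  ],
)

```text
time_s: 20.25
eef_pos: [526.4, 309.8, 56.6]
ee_rot: [-0.0, 0.984, 0.178, 0.0]
force: [-3.1, 2.0, 3.9]
grip_width: 0.309
grip_force: 60.1
```

Call:
step_arm(
  increments=[
    [[0,0,0.2],[0,0,0],0],
    [[0,0,0.2],[0,0,0],48],
    [[0,0,0.2],[0,0,0],48],
    [[0,0,0.2],[0,0,0],48],
    [[0,0,-3],[0,0,0],48],
    [[0,0,-9],[0,0,0],48],
    [[-3,4,-10],[0,0,6],48],
    [[-6,9,-10],[0,0,12],48],
  ],
)

```text
time_s: 21.25
eef_pos: [501.7, 203.4, 157.3]
ee_rot: [-0.0, 0.997, 0.073, 0.001]
force: [1.5, -0.7, -1.1]
grip_width: 0.48
grip_force: 0.0
```

Call:
step_arm(
  increments=[
    [[-3,4,0],[0,0,5],48],
    [[-6,9,0],[0,0,10],48],
    [[-9,13,0],[0,0,14],48],
    [[-9,13,0],[0,0,14],48],
  ],
)

```text
time_s: 21.75
eef_pos: [431.2, 60.3, 156.5]
ee_rot: [0.0, 0.999, -0.05, 0.0]
force: [0.7, 0.5, 0.7]
grip_width: 0.477
grip_force: 0.0
```

```bash
python3 look.py;python3 goto.py 451.8 2.1 40 -5.5
```

```text
62 red origin [523.8 311.8] yaw 21.5 L 97 28 in rest [ -1.1 -28.3] 0.8
62 green origin [550. 255.] yaw 20.9 L 100 28 in rest [  3.3 -90.6] 0.2
[ 2.54  5.72 11.66] [-0.  -0.  -0.1]
```

Call:
step_arm(
  increments=[
    [[2.5,5.7,0],[0,0,0],50],
    [[2.5,5.7,5],[0,0,0],50],
    [[2.5,5.7,10],[0,0,0],50],
    [[2.5,5.7,10],[0,0,0],50],
    [[2.5,5.7,10],[0,0,0],50],
  ],
)

```text
time_s: 22.42
eef_pos: [452.8, 3.5, 57.8]
ee_rot: [0.0, 0.999, -0.047, 0.001]
force: [0.5, 0.4, 0.9]
grip_width: 0.501
grip_force: 0.0
```

```bash
python3 goto.py 451.8 2.1 4 -5.5
```

```text
[-0.1   0.15  5.38] [ 0.  -0.1  0.1]
```

Call:
step_arm(
  increments=[
    [[-0.1,0.1,3],[0,0,0],50],
    [[-0.1,0.1,5.3],[0,0,0],50],
    [[-0.1,0.1,5.3],[0,0,0],50],
    [[-0.1,0.1,5.3],[0,0,0],0],
    [[-0.1,0.1,5.3],[0,0,0],0],
    [[-0.1,0.1,5.3],[0,0,0],0],
    [[-0.1,0.1,5.3],[0,0,0],0],
  ],
)

```text
time_s: 23.3
eef_pos: [451.8, 2.1, 5.3]
ee_rot: [0.0, 0.999, -0.048, 0.002]
force: [-1.2, 1.3, 6.1]
grip_width: 0.311
grip_force: 59.5
```

Call:
step_arm(
  increments=[
    [[0,0,-3],[0,0,0],0],
    [[0,0,-8],[0,0,0],0],
    [[0.2,-3,-12.5],[0,0,-3],0],
    [[0.5,-8,-12.5],[0,0,-7],0],
    [[0.8,-13,-12.5],[0,0,-12],0],
    [[1,-18,-12.5],[0,0,-17],0],
    [[1.3,-23,-12.5],[0,0,-21],0],
    [[1.5,-28,-12.5],[0,0,-26],0],
  ],
)

```text
time_s: 24.3
eef_pos: [492.4, 281.5, 130.1]
ee_rot: [-0.0, 0.984, 0.18, 0.001]
force: [1.0, 0.0, -0.6]
grip_width: 0.31
grip_force: 59.7
```

```bash
python3 goto.py 503.5 369 123 20.7
```

```text
[ 4.13 -7.79  0.72] [ 0.  -0.1 -0. ]
```

Call:
step_arm(
  increments=[
    [[2,-4,0],[0,0,0],0],
    [[3.6,-7,0],[0,0,0],0],
    [[4.1,-7.8,0],[0,0,0],0],
    [[4.1,-7.8,0],[0,0,0],0],
    [[4.1,-7.8,3],[0,0,0],0],
    [[4.1,-7.8,5],[0,0,0],0],
    [[4.1,-7.8,5],[0,0,0],0],
    [[4.1,-7.8,5],[0,0,0],0],
  ],
)

```text
time_s: 25.3
eef_pos: [503.8, 366.6, 79.7]
ee_rot: [-0.0, 0.984, 0.178, 0.001]
force: [0.2, 0.2, -0.1]
grip_width: 0.314
grip_force: 59.7
```

```bash
python3 goto.py 503.5 369 55 20.7
```

```text
[ 0.05 -0.24  2.47] [-0.  -0.1 -0.2]
```

Call:
step_arm(
  increments=[
    [[0,-0.2,0.8],[0,0,0],0],
    [[0,-0.2,1.6],[0,0,0],0],
    [[0,-0.2,2.2],[0,0,0],0],
    [[0,-0.2,2.5],[0,0,0],0],
    [[0,-0.2,2.5],[0,0,0],0],
  ],
)

```text
time_s: 25.92
eef_pos: [502.3, 369.5, 53.8]
ee_rot: [-0.001, 0.984, 0.178, 0.0]
force: [-3.0, 2.7, 4.5]
grip_width: 0.309
grip_force: 60.2
```

Call:
step_arm(
  increments=[
    [[0,0,0],[0,0,0],0],
    [[0,0,0],[0,0,0],48],
    [[0,0,0],[0,0,0],48],
    [[0,0,0],[0,0,0],48],
    [[0,0,-3],[0,0,0],48],
    [[0,0,-9],[0,0,0],48],
    [[-3,4,-10],[0,0,6],48],
    [[-6,9,-10],[0,0,12],48],
  ],
)

```text
time_s: 26.92
eef_pos: [477.7, 262.7, 154.3]
ee_rot: [-0.0, 0.997, 0.073, 0.001]
force: [1.3, -0.8, -0.4]
grip_width: 0.481
grip_force: 0.0
```

Call:
step_arm(
  increments=[
    [[-3,4,0],[0,0,4],48],
    [[-6,9,0],[0,0,4],48],
    [[-9,14,0],[0,0,4],48],
    [[-9,15,0],[0,0,4],48],
    [[-9,15,0],[0,0,4],48],
  ],
)

```text
time_s: 27.55
eef_pos: [411.6, 101.6, 153.6]
ee_rot: [-0.0, 0.999, 0.039, 0.0]
force: [0.3, 0.7, 0.3]
grip_width: 0.479
grip_force: 0.0
```

```bash
python3 look.py;python3 goto.py 448.6 75.4 40 5.0
```

```text
62 blue origin [502.8 369.7] yaw 21.2 L 99 28 in rest [-0.3 33.4] 0.5
62 red origin [525.8 311.4] yaw 20.3 L 97 28 in rest [  0.6 -29.3] -0.4
62 green origin [551.1 255.2] yaw 19.6 L 99 28 in rest [  4.4 -90.8] -1.1
[ 3.47  2.97 11.34] [-0.  -0.  -0.5]
```

Run:
```python
from h import *
print(gouges(cap("scene"),14).get("yellow"))
```

```text
[([405.7, 75.4], 1.6, 113, 41, 315)]
```

Call:
step_arm(
  increments=[
    [[3.5,3,0],[0,0,-0.5],50],
    [[3.5,3,5],[0,0,-0.5],50],
    [[3.5,3,9],[0,0,-0.5],50],
    [[3.5,3,9],[0,0,-0.5],50],
    [[3.5,3,9],[0,0,-0.5],50],
  ],
)

```text
time_s: 28.28
eef_pos: [449.2, 75.2, 64.6]
ee_rot: [0.0, 0.999, 0.044, 0.001]
force: [0.6, 0.9, 0.1]
grip_width: 0.501
grip_force: 0.0
```

```bash
python3 goto.py 448.6 75.4 4 5
```

```text
[-0.07 -0.02  6.06] [ 0.  -0.1  0.1]
```

Call:
step_arm(
  increments=[
    [[0,0,4],[0,0,0],50],
    [[0,0,6],[0,0,0],50],
    [[0,0,6],[0,0,0],50],
    [[0,0,6],[0,0,0],0],
    [[0,0,6],[0,0,0],0],
    [[0,0,6],[0,0,0],0],
    [[0,0,6],[0,0,0],0],
  ],
)

```text
time_s: 29.15
eef_pos: [449.5, 74.7, 5.1]
ee_rot: [0.0, 0.999, 0.044, 0.002]
force: [-0.8, 0.7, 7.5]
grip_width: 0.308
grip_force: 59.3
```

Call:
step_arm(
  increments=[
    [[0,0,-3],[0,0,0],0],
    [[0,0,-8],[0,0,0],0],
    [[0.6,-3,-12.5],[0,0,-2],0],
    [[1.5,-8,-12.5],[0,0,-5],0],
    [[2.4,-13,-12.5],[0,0,-8],0],
    [[3.3,-18,-12.5],[0,0,-11],0],
    [[4.2,-23,-12.5],[0,0,-13],0],
    [[5.1,-28,-12.5],[0,0,-15.7],0],
  ],
)

```text
time_s: 30.15
eef_pos: [474.6, 360.0, 129.7]
ee_rot: [-0.0, 0.984, 0.181, 0.001]
force: [1.4, 0.0, -1.0]
grip_width: 0.31
grip_force: 59.9
```

```bash
python3 goto.py 481.5 427 123 20.7
```

```text
[ 3.03 -6.02  0.68] [-0.  -0.1  0.1]
```

Call:
step_arm(
  increments=[
    [[1.5,-3,0],[0,0,0],0],
    [[2.6,-5.2,0],[0,0,0],0],
    [[3,-6,0],[0,0,0],0],
    [[3,-6,0],[0,0,0],0],
    [[3,-6,3],[0,0,0],0],
    [[3,-6,5],[0,0,0],0],
    [[3,-6,5],[0,0,0],0],
    [[3,-6,5],[0,0,0],0],
  ],
)

```text
time_s: 31.15
eef_pos: [482.0, 424.6, 79.7]
ee_rot: [-0.0, 0.984, 0.18, 0.001]
force: [0.1, -0.0, -1.2]
grip_width: 0.312
grip_force: 59.9
```

```bash
python3 goto.py 481.5 427 55 20.7
```

```text
[ 0.03 -0.24  2.47] [-0.  -0.1 -0. ]
```

Call:
step_arm(
  increments=[
    [[0,-0.2,0.8],[0,0,0],0],
    [[0,-0.2,1.6],[0,0,0],0],
    [[0,-0.2,2.2],[0,0,0],0],
    [[0,-0.2,2.5],[0,0,0],0],
    [[0,-0.2,2.5],[0,0,0],0],
  ],
)

```text
time_s: 31.78
eef_pos: [480.6, 427.4, 53.9]
ee_rot: [-0.001, 0.984, 0.18, 0.0]
force: [-2.1, 3.0, 3.9]
grip_width: 0.312
grip_force: 60.4
```

Call:
step_arm(
  increments=[
    [[0,0,0],[0,0,0],0],
    [[0,0,0],[0,0,0],48],
    [[0,0,0],[0,0,0],48],
    [[0,0,0],[0,0,0],48],
    [[0,0,-3],[0,0,0],48],
    [[0,0,-9],[0,0,0],48],
    [[-3,2,-10],[0,0,0],48],
    [[-7,5,-10],[0,0,0],48],
  ],
)

```text
time_s: 32.78
eef_pos: [432.8, 354.7, 154.2]
ee_rot: [-0.0, 0.984, 0.18, 0.001]
force: [-0.1, -0.5, 0.2]
grip_width: 0.48
grip_force: 0.0
```

Call:
step_arm(
  increments=[
    [[-4,3,0],[0,0,6],70],
    [[-8,6,0],[0,0,12],70],
    [[-11,8.6,0],[0,0,20.7],70],
    [[-11,8.6,0],[0,0,20.7],70],
    [[-11,8.6,0],[0,0,20.7],70],
  ],
)

```text
time_s: 33.4
eef_pos: [361.1, 236.1, 153.6]
ee_rot: [-0.0, 1.0, 0.001, 0.0]
force: [0.3, -0.1, 0.2]
grip_width: 0.697
grip_force: 0.0
```

```bash
python3 look.py
python3 - <<'E'
from h import *
c=cap(); print(world(c,[(231.4,298),(407.1,290.2)],27).round(1).tolist())
cv2.imwrite("pics/p1.png",np.hstack([zoom(c,130,180,160,150,3),cv2.resize(zoom(c,390,270,40,50,6),(320,400))[:, :],][0:1]))
E
python3 goto.py 361 238 40 0
```

```text
62 yellow origin [483. 430.] yaw 21.0 L 101 29 in rest [ 2.5 96.7] 0.3
62 blue origin [502.9 370.2] yaw 21.4 L 99 27 in rest [-0.1 33.8] 0.7
62 red origin [525.  312.5] yaw 22.0 L 98 29 in rest [  0.3 -28. ] 1.3
62 green origin [549.8 255.4] yaw 21.4 L 100 27 in rest [  3.2 -90.1] 0.7
[[359.5, 237.4, 27.0], [387.1, -245.5, 27.0]]
[ 0.   -0.16 11.33] [-0.  -0.   0.1]
```

View pics/p1.png

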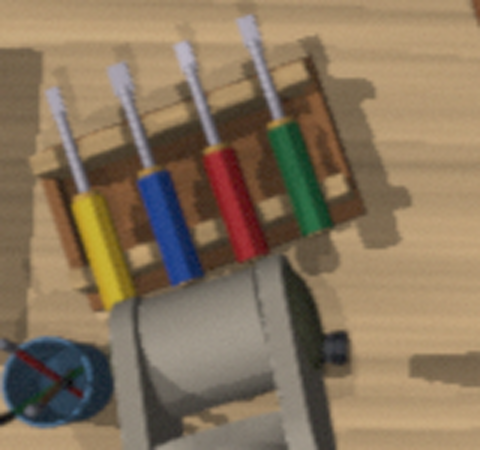

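Call:
step_arm(
  increments=[
    [[-0.1,-0.1,5],[0,0,0],70],
    [[-0.1,-0.1,10],[0,0,0],70],
    [[-0.1,-0.1,14.7],[0,0,0],70],
    [[-0.1,-0.1,14.7],[0,0,0],70],
    [[-0.1,-0.1,14.7],[0,0,0],0],
    [[-0.1,-0.1,14.7],[0,0,0],0],
    [[-0.1,-0.1,14.7],[0,0,0],0],
    [[-0.1,-0.1,14.7],[0,0,0],0],
  ],
  squeeze=40,
)

```text
time_s: 34.5
eef_pos: [360.8, 237.4, 8.2]
ee_rot: [-0.001, 1.0, 0.0, 0.002]
force: [-0.3, 1.4, 8.2]
grip_width: 0.366
grip_force: 40.1
```

Call:
step_arm(
  increments=[
    [[0,0,-4],[0,0,0],0],
    [[0,0,-9],[0,0,0],0],
    [[0,2,-14],[0,0,0],0],
    [[2,6,-16],[0,0,0],0],
    [[6,10,-16],[0,0,0],0],
    [[10,14,-16],[0,0,0],0],
    [[14,18,-16],[0,0,0],0],
    [[18,22,-16],[0,0,0],0],
  ],
)

```text
time_s: 35.5
eef_pos: [540.9, 15.4, 167.9]
ee_rot: [0.0, 1.0, 0.0, 0.001]
force: [0.2, 0.7, 0.3]
grip_width: 0.364
grip_force: 39.4
```

```bash
python3 goto.py 700 -20 160 0 700 -20 95 0
```

```text
[15.91  3.54  0.83] [ 0.  -0.1  0. ]
[15.9   3.54  7.33] [ 0.  -0.1  0. ]
```

Call:
step_arm(
  increments=[
    [[5,1.2,0],[0,0,0],0],
    [[10,2.4,0],[0,0,0],0],
    [[14,3.5,0],[0,0,0],0],
    [[15.9,3.5,0],[0,0,0],0],
    [[15.9,3.5,3],[0,0,0],0],
    [[15.9,3.5,7],[0,0,0],0],
    [[15.9,3.5,7],[0,0,0],0],
    [[15.9,3.5,7],[0,0,0],60],
  ],
)

```text
time_s: 36.5
eef_pos: [699.5, -18.1, 99.1]
ee_rot: [0.0, 1.0, 0.0, 0.002]
force: [0.3, 0.7, 0.5]
grip_width: 0.566
grip_force: 0.0
```

Call:
step_arm(
  increments=[
    [[0,0,0],[0,0,0],60],
    [[0,0,0],[0,0,0],60],
    [[0,0,-5],[0,0,0],60],
    [[-3,2,-7],[0,0,0],60],
    [[-8,6,-7],[0,0,3],60],
    [[-13,9,-7],[0,0,6],80],
    [[-18,13,-7],[0,0,9],80],
    [[-23,17,-7],[0,0,13],80],
  ],
)

```text
time_s: 37.5
eef_pos: [469.6, -187.2, 167.1]
ee_rot: [0.0, 0.994, -0.114, 0.001]
force: [1.0, -1.5, 0.1]
grip_width: 0.802
grip_force: 0.0
```

```bash
python3 goto.py 387 -245.5 60 -13
```

```text
[-6.74  7.54 10.7 ] [ 0.  -0.1 -0.1]
```

Call:
step_arm(
  increments=[
    [[-3,3.5,0],[0,0,0],80],
    [[-6.7,7.5,3],[0,0,0],80],
    [[-6.7,7.5,8],[0,0,0],80],
    [[-6.7,7.5,13],[0,0,0],80],
    [[-6.7,7.5,13],[0,0,0],80],
  ],
)

```text
time_s: 38.12
eef_pos: [387.8, -243.2, 34.7]
ee_rot: [-0.002, 0.994, -0.113, -0.002]
force: [-0.4, -0.3, 0.6]
grip_width: 0.797
grip_force: 0.0
```

Call:
step_arm(
  increments=[
    [[0,0,2.8],[0,0,0],80],
    [[0,0,2.8],[0,0,0],80],
    [[0,0,2.8],[0,0,0],0],
    [[0,0,2.8],[0,0,0],0],
    [[0,0,2.8],[0,0,0],0],
    [[0,0,2.8],[0,0,0],0],
    [[0,0,2.8],[0,0,0],0],
  ],
)

```text
time_s: 39.0
eef_pos: [389.7, -245.0, 10.2]
ee_rot: [0.001, 0.994, -0.113, 0.001]
force: [-1.9, 0.5, 8.2]
grip_width: 0.481
grip_force: 40.0
```

Call:
step_arm(
  increments=[
    [[0,0,-5],[0,0,0],0],
    [[0,0,-10],[0,0,0],0],
    [[0,-1,-15],[0,0,0],0],
    [[2,-3,-16],[0,0,0],0],
    [[5,-6,-16],[0,0,0],0],
    [[9,-10,-16],[0,0,0],0],
    [[13,-15,-16],[0,0,0],0],
    [[17,-20,-16],[0,0,0],0],
  ],
)

```text
time_s: 40.0
eef_pos: [598.6, -88.0, 169.8]
ee_rot: [0.0, 0.994, -0.113, 0.001]
force: [0.4, -1.8, 0.3]
grip_width: 0.482
grip_force: 41.5
```

```bash
python3 goto.py 690 -35 165 -13
```

```text
[ 7.72 -7.22  0.49] [ 0.  -0.1  0. ]
```

Call:
step_arm(
  increments=[
    [[3,-3,0],[0,0,0],0],
    [[6,-6,0],[0,0,0],0],
    [[7.7,-7.2,0],[0,0,0],0],
    [[7.7,-7.2,3],[0,0,0],0],
    [[7.7,-7.2,6.5],[0,0,0],0],
    [[7.7,-7.2,6.5],[0,0,0],0],
    [[7.7,-7.2,6.5],[0,0,0],70],
    [[7.7,-7.2,6.5],[0,0,0],70],
  ],
)

```text
time_s: 41.0
eef_pos: [689.0, -36.8, 105.6]
ee_rot: [0.0, 0.994, -0.113, 0.002]
force: [0.0, -0.1, -0.2]
grip_width: 0.697
grip_force: 0.0
```

Call:
step_arm(
  increments=[
    [[0,0,0],[0,0,0],70],
    [[0,0,-5],[0,0,0],70],
    [[-3,1,-8],[0,0,0],70],
    [[-8,5,-8],[0,0,0],70],
    [[-13,9,-8],[0,0,0],70],
    [[-18,14,-8],[0,0,0],70],
    [[-23,19,-8],[0,0,0],70],
    [[-24,21,-8],[0,0,0],70],
  ],
)

```text
time_s: 42.0
eef_pos: [405.4, -188.1, 184.0]
ee_rot: [0.0, 0.994, -0.113, 0.0]
force: [0.9, -0.5, 0.3]
grip_width: 0.701
grip_force: 0.0
```

```bash
python3 look.py
python3 - <<'E'
from h import *
cap("top","e1");d=cap("scene")
cv2.imwrite("pics/e2.png",zoom(d,100,100,370,270,2))
E
```

```text
62 yellow origin [481.3 429.4] yaw 21.5 L 103 30 in rest [ 0.7 96.8] 0.8
62 blue origin [503.1 370.2] yaw 21.4 L 99 28 in rest [ 0.1 33.8] 0.7
62 red origin [525.9 312.3] yaw 21.0 L 96 28 in rest [  1.  -28.5] 0.3
62 green origin [550.  255.4] yaw 21.3 L 101 28 in rest [  3.4 -90.3] 0.6
```

View pics/e1.png

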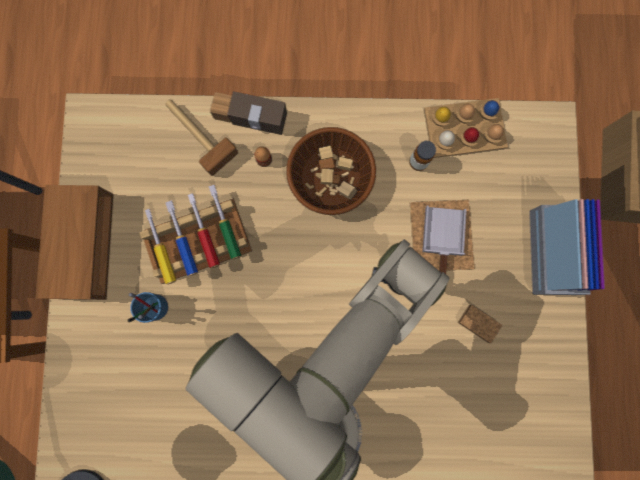

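View pics/e2.png

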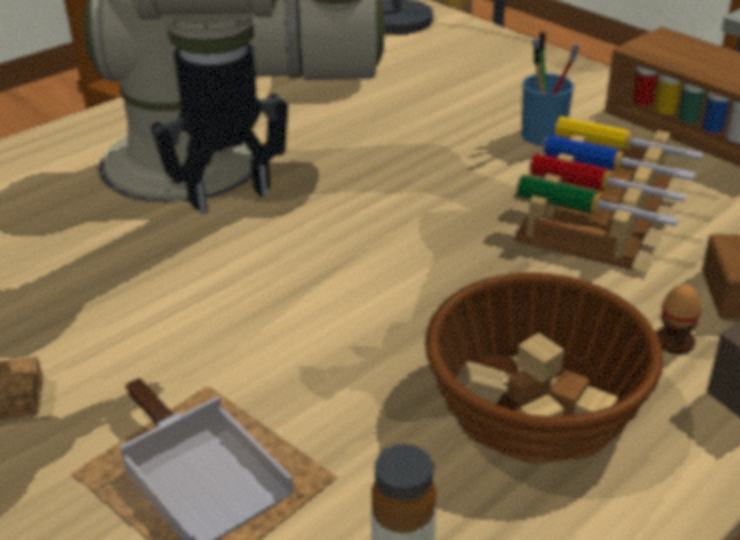

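Everything is in place: all four gouges are in their notches, six offcuts are in the basket and the tray is flat on its mat. I'm handing the job in.

```bash
python3 -c "
from rig import ctrl
print(ctrl.finish_job())"
```

```text
the job is handed in; nothing more can be done
None
```

I handed the job in at about 42 s: all four gouges lie in the tool rest, all six offcuts are in the basket, and the empty tray is back on its mat. The final camera views showed nothing else disturbed, and the hand-in call returned no verdict.

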